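# Feed one medal and slide it onto its card

## Robot

A 6-joint arm with a two-finger parallel gripper is mounted at the origin on the work surface. World frame = base frame: x ahead of the robot, y to its left, z up, the work surface at z = 0. Lengths are in mm, angles in rad, forces in N, time in s.
With the tool pointing down it reaches from about 350 to 775 mm from the base axis. Payload 7.3 kg.
Tool frame: the origin (TCP) lies between the finger pads; the fingertips stand bot.tips_ahead ahead of it and the grasp point (between the pads) lies 6 mm ahead of it (bot.tips_ahead is the distance from the TCP to the fingertips, in mm); z points along the fingers, y is the line along which they close (so a half turn about z gives the same grasp; the last joint's range is limited). The gripper opens to 92 mm and grips with 3 to 60 N. Pads are 19 mm wide; open, the fingers measure 130 mm over their backs; the gripper's body (75 mm by 190 mm) begins 47 mm behind the grasp point.
Start: joints at [1.153, 0.342, 1.524, -0, 1.275, -0.146], TCP at [140.928, 505.749, 251.741] pointing down, gripper open.
Joint ranges: [-2.53, 2.53], [-0.77, 2.02], [0.04, 2.7], [-1, 4.14], [0.28, 2.66], [-3.11, 3.11]. Speed limits (rad/s): [2.57, 2.57, 3.14, 3.14, 3.14, 3.14].

## Interface

Orientations are given as [roll, pitch, yaw] about the fixed x, y, z axes, in that order (R = Rz(yaw) Ry(pitch) Rx(roll)).
In Python, from plant import bot gives the robot as it stands. The module is installed in compiled form; this text tells all that it offers.
- The arm moves only by the tool step_arm, never from a script. Its argument "targets" is one flat list of numbers, 7 for each row, row after row: the opening, from 0 (shut) to 1 (fully open), then the shift along the tool's x, y, z each as a share of 100 mm, from -1 to 1, then the turn, a rotation vector about the tool's x, y, z each as a share of pi/4 rad, from -1 to 1. A call has 1 to 20 rows; each row is the pose to reach, as a shift and turn from the pose commanded when the call began, along the tool's axes at that moment; what a row does not reach only later rows make up. A row lasts 1/8 s, in which the tool goes at most 62.5 mm and 10.7 degrees, less where a joint would pass 70% of its speed; a pose out of reach is approached as far as the arm can. A call with a number of a shift or a turn outside -1 to 1 is refused whole. A call with a gripper value outside its range is refused whole. The fingers move at their own pace and stop on an object; the grip force is fixed at half the most. Time passes only in rows, so rows that repeat a pose let the fingers close. It gives the time, the measured TCP pose, the force, the opening and the grip force at its end, in the units of the state.
- bot.get_obs(): the state, without advancing time (a new reading comes with each control period).
- bot.capture(name): name is "scene" or "side" or "wrist"; returns (picture, depth): 384x512x3 uint8, blue, green, red; 384x512 float32, mm along the optical axis (not along the pixel's ray), 0 where there is no reading.
- bot.camera_info(name): a dict with "fx", "fy", "cx", "cy" (pixels), "camera_from_world" (4x4, takes a point from world to camera coordinates); the wrist camera has in their place "hand_eye" (4x4, takes a point from camera to tool coordinates, whose origin is the TCP and whose axes are the flange's). Camera axes: x right, y down, z forward; pixel columns grow to the right and rows downward; lengths in mm; the calibration is good to about 2 mm. A picture is of the moment at which its call begins: read the wrist's pose just before it. camera_info takes no time and is no camera call.
- bot.close_job(): hands the job in; it is judged then, once.
The state is a dict: "time": time; "joint_positions": joint angles; "dq": joint speeds; "tau": joint torques, N m; "tool_pos": TCP position; "tcp_rot": TCP orientation; "contact_force": force on the tool from outside, world axes, zero at the start; "moment": the same for the moment, N m; "grip_width": finger opening in mm; "finger_force": force on a finger pad.
Only numpy, scipy, OpenCV 4.12 (cv2) and the standard library are available. Lean on these libraries where they do the work, as an engineer would, in place of code of your own. Each camera call takes 0.05 s, during which the arm holds its last target. There are 200 camera calls.

## Task

Press the medal feeder's plunger all the way down once and let it come back up, so that a single medal slides out of the front. Then push that medal along the table with the fingertips, never lifting it, until it lies wholly on the square white card. Leave the other medals in the feeder, do not disturb the ink tin, the handstamp or the tape roll, and finish with the hand clear.

Things in the scene. Friction and masses are not known exactly. Their poses are not given: they have to be found in the camera images.
- feeder: Grey bench feeder screwed down to the table, 130 mm long, 54 mm wide. Origin on the table under the plunger's axis; its +x axis is the delivery direction, z up. It reaches from x = -45 mm to x = +85 mm. The grey housing (x -45 to +31 mm) is 34 mm high; the aluminium magazine, a square well open at the top (x +31 to +85 mm), is 44 mm high and holds four stacked medals. Its foot flanges reach 41 mm either side of the middle.
- plunger_top (a point): Centre of the top face of the grey round plunger cap, 40 mm across, 10 mm thick; 78 mm above the table when up. Pressed straight down; moves with the cap.
- plunger (a joint): Plunger travel in m: 0 up, 0.032 fully down (hard stop). A spring resists with 4 N at the top and 8 N at the bottom, plus a few N when pressed fast, and brings it back up. Going down it drives a flat blade forward 2.2 times as far (70 mm), which pushes the lowest medal out of the slot in the front; coming up the blade returns and the pile drops by one. Every further full press would eject another medal.
- outlet (a point): Middle of the delivery slot at table level, on the front face of the feeder (85 mm ahead of the plunger's axis). The ejected medal comes to lie flat on the table with its centre about 42 to 50 mm in front of this point after a slow press, up to 80 mm after a fast one.
- medal_1: The lowest medal, the one that is fed: a round hard white plastic capsule with a brass face, 44 mm across, 8 mm thick, about 25 g. Origin at the centre of its underside, z up. At the start it lies on the table inside the magazine, 58 mm ahead of the plunger's axis.
- medal_2: Same medal, second from the bottom in the magazine; it stays in the feeder.
- medal_3: Same medal, third from the bottom; it stays in the feeder.
- medal_4: Same medal, top of the pile; it stays in the feeder.
- card: Square white card, 120 by 120 mm, 1 mm thin, stuck down flat; things slide freely onto it from any side. Origin at its centre on the table, x and y along its edges. It lies to the left or the right of the feeder's outlet.
- ink_tin: Round flat steel ink tin with a black pad, 80 mm across, 16 mm high, loose, on the other side of the feeder from the card. Origin under its centre.
- handstamp: Handstamp standing upright: steel foot 34 mm across, wooden handle, 94 mm high, loose. Origin under its centre.
- tape_roll: Roll of clear tape lying flat, 80 mm across, 24 mm high, loose. Origin under its centre.
Not all that is in view belongs to the job. There is more than one size of the feeder; the one meant has the size given above.

How it is judged:
By the outcome, as a careful person would: the job done as asked, in the order asked, and still so for the second after the job is handed in, with the robot touching nothing.
It also fails if it takes over 58 s, if anything falls off the work surface, if the arm or the gripper's body presses on something with over 40 N, if the wrist force passes 120 N, or if a joint passes its speed limit or range.

## Working session

There is one attempt and no reset: what is moved stays moved. The work goes in short steps, Python scripts to look and compute and a tool call to move; the robot and the scene stay as the last step left them, time stands still between calls to the robot, and variables do not carry over. Pictures are saved under pics/ and viewed, at most 10 in all, crops included, and the job is handed in when it is done.

Besides the shell and the picture viewer there is one more tool, called after "Request:" as a command line: name --argument value ..., lists and objects as JSON in quotes. step_arm: Moves the arm, as the interface text tells. Shift numbers are shares of 100 mm and turn numbers shares of pi/4 rad, none past 1 either way. Its arguments: {"type":"object","properties":{"targets":{"type":"array"}},"required":["targets"]}

```bash
mkdir -p pics
python3 - <<'E'
from plant import bot
import cv2,numpy as np
o=bot.get_obs();print({k:np.round(v,3).tolist() for k,v in o.items()}, bot.tips_ahead)
for n in("scene","side"):
    p,d=bot.capture(n);cv2.imwrite(f"pics/{n}0.png",p);np.save(f"pics/{n}0.npy",d)
    c=bot.camera_info(n);print({k:np.round(v,3).tolist() for k,v in c.items()})
print(bot.camera_info("wrist"))
E
```

```text
{'time': 0.0, 'joint_positions': [1.153, 0.343, 1.525, -0.0, 1.275, -0.146], 'dq': [-0.003, 0.0, -0.0, -0.0, 0.0, 0.0], 'tau': [-0.0, -43.125, -24.422, 0.072, 0.056, -0.0], 'tool_pos': [140.773, 505.397, 251.046], 'tcp_rot': [-3.14, -0.0, 2.87], 'contact_force': [-0.131, 0.453, 0.304], 'moment': [-0.007, -0.015, -0.082], 'finger_force': 0.0, 'grip_width': 91.749} 25.0
{'fx': 359.473, 'fy': 359.473, 'cx': 252.405, 'cy': 186.925, 'camera_from_world': [[-0.228, 0.974, 0.004, 102.816], [0.651, 0.155, -0.743, -229.897], [-0.724, -0.167, -0.669, 1054.808], [0.0, 0.0, 0.0, 1.0]]}
{'fx': 352.335, 'fy': 352.335, 'cx': 255.496, 'cy': 189.373, 'camera_from_world': [[0.976, -0.217, 0.012, -463.505], [-0.112, -0.552, -0.826, 116.689], [0.186, 0.805, -0.564, 639.341], [0.0, 0.0, 0.0, 1.0]]}
{'fx': 321.2043660745847, 'fy': 321.2043660745847, 'cx': 258.02079497765584, 'cy': 188.1082082043445, 'hand_eye': array([[ 5.33825429e-04, -9.61713373e-01, -2.74056753e-01,
         7.43752172e+01],
       [ 9.99999799e-01,  6.06776043e-04, -1.81419769e-04,
        -1.86098856e-01],
       [ 3.40764890e-04, -2.74056601e-01,  9.61713504e-01,
        -1.33776568e+02],
       [ 0.00000000e+00,  0.00000000e+00,  0.00000000e+00,
         1.00000000e+00]])}
```

View pics/scene0.png

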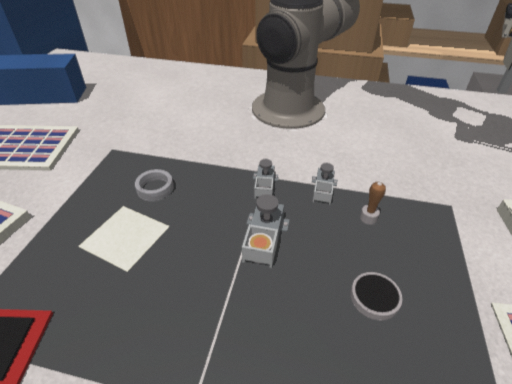

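View pics/side0.png

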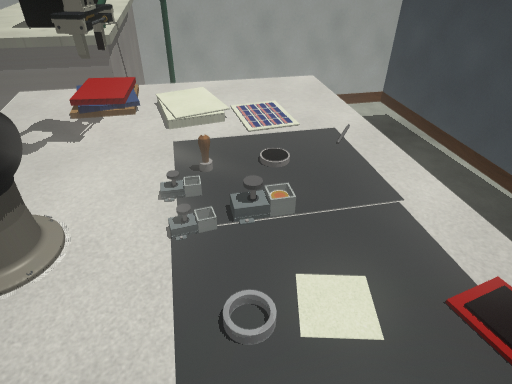

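The scene view shows the large feeder around (262,232), with its cap at (267,202). The card is at (125,237), the tape at (154,185), the tin at (377,295) and the stamp at (372,205). Two smaller feeders sit at (265,178) and (325,183). The side view agrees: big cap at (252,182), card at (338,306).

```bash
cat > h.py <<'E'
from plant import bot
import numpy as np,cv2
def cloud(n,d):
    c=bot.camera_info(n);v,u=np.mgrid[:384,:512]
    P=np.stack([(u-c["cx"])/c["fx"]*d,(v-c["cy"])/c["fy"]*d,d],-1)
    T=np.linalg.inv(c["camera_from_world"]);W=P@T[:3,:3].T+T[:3,3];W[d==0]=np.nan;return W
def ray(n,u,v,z):
    c=bot.camera_info(n);T=np.linalg.inv(c["camera_from_world"])
    r=T[:3,:3]@[(u-c["cx"])/c["fx"],(v-c["cy"])/c["fy"],1];o=T[:3,3]
    return (o+r*(z-o[2])/r[2])[:2]
E
python3 - <<'E'
from h import *
np.set_printoptions(precision=1,suppress=True)
# card, colour mask
for n,roi in(("scene",(75,200,175,275)),("side",(285,262,390,350))):
    p=cv2.imread(f"pics/{n}0.png");W=cloud(n,np.load(f"pics/{n}0.npy"))
    x0,y0,x1,y1=roi
    m=np.zeros((384,512),np.uint8);m[y0:y1,x0:x1]=(p[y0:y1,x0:x1].min(-1)>150)*255
    c=max(cv2.findContours(m,0,2)[0],key=cv2.contourArea)[:,0]
    w=np.array([ray(n,*q,1) for q in c],np.float32);print(n,"card",cv2.minAreaRect(w))
    for nm,(u,v),lo,hi,r in(("cap",(267,202) if n=="scene" else (252,182),74,84,32),("mag",(261,240) if n=="scene" else (280,192),40,48,55),
      ("hous",(265,222)if n=="scene" else (248,205),30,37,60),
      ("tape",(154,185) if n=="scene" else (250,316),18,28,60),("tin",(377,295) if n=="scene" else (275,157),10,20,60),("stamp",(375,195) if n=="scene" else (205,145),60,100,40)):
        a,b=np.mgrid[:384,:512];s=(abs(b-u)<r)&(abs(a-v)<r)&(W[...,2]>lo)&(W[...,2]<hi)
        q=W[s];print(nm,len(q),q.mean(0),cv2.minAreaRect(q[:,:2].astype(np.float32)) if len(q)>4 else'')
E
```

```text
scene card ((553.0496826171875, -228.57479858398438), (120.10722351074219, 120.17678833007812), 75.59398651123047)
cap 294 [476.1  32.7  77.8] ((475.013916015625, 31.71540641784668), (40.13217544555664, 38.2684326171875), 10.690558433532715)
mag 313 [530.9  32.9  43.4] ((518.6613159179688, 32.61213302612305), (84.11099243164062, 54.02066421508789), 0.5572207570075989)
hous 1034 [489.9  35.3  33.3] ((441.6274108886719, 67.92340087890625), (234.5183868408203, 146.30764770507812), 5.943814754486084)
tape 418 [ 415.5 -228.6   22.9] ((413.167236328125, -229.27786254882812), (78.99185180664062, 79.38423156738281), 78.60621643066406)
tin 1746 [581.3 237.2  16.2] ((578.3914794921875, 237.4228057861328), (79.01316833496094, 79.39976501464844), 44.05698776245117)
stamp 258 [403.  226.7  81.2] ((398.0626525878906, 228.25982666015625), (25.223936080932617, 26.718835830688477), 30.39898109436035)
side card ((553.2782592773438, -229.50714111328125), (119.57695007324219, 119.38766479492188), 75.57925415039062)
cap 199 [474.1  28.7  77.7] ((474.8346862792969, 30.25060272216797), (38.96845626831055, 40.178035736083984), 52.47511672973633)
mag 209 [528.5  29.3  43.2] ((515.2171630859375, 31.986764907836914), (58.74973678588867, 91.34857177734375), 88.44313049316406)
hous 909 [476.8  32.7  33.2] ((446.5615539550781, 110.98175048828125), (206.23634338378906, 236.0944061279297), 6.054819583892822)
tape 1036 [ 412.8 -235.    23.1] ((413.5863952636719, -231.570068359375), (78.91358184814453, 78.74605560302734), 89.93621826171875)
tin 663 [541.9 160.   15.6] ((530.6359252929688, 256.44854736328125), (517.6859741210938, 175.04278564453125), 86.4559097290039)
stamp 166 [400.  204.   78.4] ((422.5101318359375, 129.73468017578125), (27.030576705932617, 219.3377227783203), 15.700873374938965)
```

Run:
```python
import cv2,numpy as np
a=cv2.imread("pics/scene0.png")[185:275,225:305];b=cv2.imread("pics/side0.png")[165:230,220:310]
f=lambda i:cv2.resize(i,(400,400*i.shape[0]//i.shape[1]),interpolation=cv2.INTER_CUBIC)
a,b=f(a),f(b);b=cv2.copyMakeBorder(b,0,a.shape[0]-b.shape[0],0,0,0)
cv2.imwrite("pics/crop.png",np.hstack([a,b]))
```

```text
(no output)
```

View pics/crop.png

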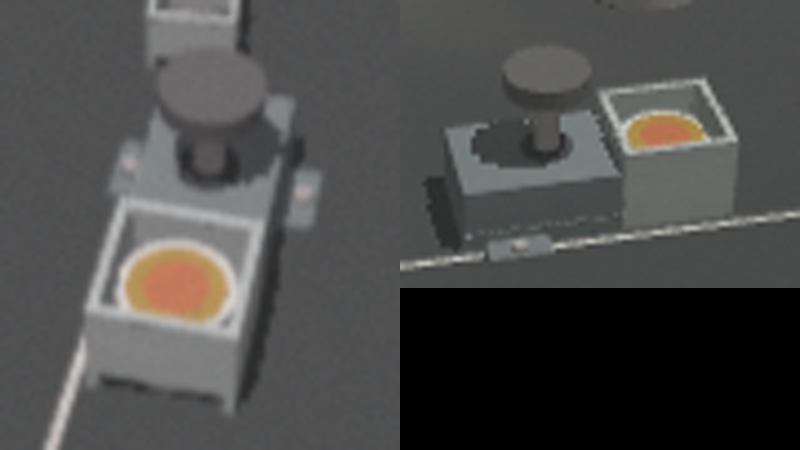

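Feeder: axis at (475,31), pointing along +x, so the outlet is near (560,32). The card centre is (553,-229). I'll now move over the plunger with the fingers shut.

Request:
step_arm --targets '[0,-0.45,-0.37,0,0,0,0,0,-0.9,-0.735,0,0,0,0]'

```text
time: 0.35
tool_pos: [208.1, 409.6, 251.1]
tcp_rot: [-3.141, -0.0, 2.872]
contact_force: [1.7, -0.3, -0.1]
grip_width: 76.4
finger_force: 0.0
```

Request:
step_arm --targets '[0,-0.45,-0.37,0,0,0,0,0,-0.9,-0.735,0,0,0,0]'

```text
time: 0.6
tool_pos: [275.5, 314.2, 251.6]
tcp_rot: [-3.141, -0.0, 2.87]
contact_force: [1.4, 0.5, 0.5]
grip_width: 56.2
finger_force: 0.0
```

Request:
step_arm --targets '[0,-0.45,-0.37,0,0,0,0,0,-0.9,-0.735,0,0,0,0]'

```text
time: 0.85
tool_pos: [342.5, 219.2, 251.7]
tcp_rot: [3.141, 0.0, 2.87]
contact_force: [1.0, 0.3, 0.0]
grip_width: 36.3
finger_force: 0.0
```

Request:
step_arm --targets '[0,-0.45,-0.37,0,0,0,0,0,-0.9,-0.735,0,0,0,0]'

```text
time: 1.1
tool_pos: [409.5, 124.1, 251.6]
tcp_rot: [3.141, -0.0, 2.87]
contact_force: [0.8, 1.3, 0.1]
grip_width: 16.4
finger_force: 0.0
```

Request:
step_arm --targets '[0,-0.45,-0.37,0,0,0,0.5,0,-0.9,-0.735,0,0,0,1,0,-0.9,-0.735,0,0,0,1,0,-0.9,-0.735,0,0,0,1,0,-0.9,-0.735,0,0,0,1,0,-0.9,-0.735,0,0,0,1]'

```text
time: 1.85
tool_pos: [475.6, 31.1, 251.6]
tcp_rot: [-3.141, -0.0, 2.088]
contact_force: [0.3, 0.7, -0.2]
grip_width: 0.3
finger_force: 0.0
```

Request:
step_arm --targets '[0,0,0,0.5,0,0,0.45,0,0,0,1,0,0,0.9,0,0,0,1,0,0,0.9,0,0,0,1,0,0,0.9,0,0,0,1,0,0,0.9,0,0,0,1,0,0,0.9]'

```text
time: 2.6
tool_pos: [475.8, 31.1, 151.9]
tcp_rot: [3.141, -0.0, 1.382]
contact_force: [0.2, -0.1, -0.2]
grip_width: 0.2
finger_force: 0.0
```

Request:
step_arm --targets '[0,0,0,0.3,0,0,0,0,0,0,0.45,0,0,0,0,0,0,0.47,0,0,0,0,0,0,0.5,0,0,0,0,0,0,0.53,0,0,0,0,0,0,0.56,0,0,0,0,0,0,0.59,0,0,0,0,0,0,0.62,0,0,0,0,0,0,0.65,0,0,0,0,0,0,0.68,0,0,0,0,0,0,0.71,0,0,0,0,0,0,0.74,0,0,0,0,0,0,0.77,0,0,0,0,0,0,0.79,0,0,0,0,0,0,0.79,0,0,0]'

```text
time: 4.47
tool_pos: [476.0, 31.0, 73.8]
tcp_rot: [3.14, -0.0, 1.378]
contact_force: [-3.5, 0.0, 7.6]
grip_width: 0.3
finger_force: 3.4
```

Request:
step_arm --targets '[0,0,0,0.01,0,0,0,0,0,0,0.02,0,0,0,0,0,0,0.025,0,0,0,0,0,0,0.03,0,0,0,0,0,0,0.03,0,0,0]'

```text
time: 5.1
tool_pos: [476.0, 31.0, 71.2]
tcp_rot: [3.14, -0.0, 1.378]
contact_force: [-4.0, 0.1, 10.5]
grip_width: 0.7
finger_force: 5.3
```

Request:
step_arm --targets '[0,0,0,0.005,0,0,0,0,0,0,0.01,0,0,0,0,0,0,0.01,0,0,0]'

```text
time: 5.48
tool_pos: [476.1, 31.0, 71.1]
tcp_rot: [3.14, -0.0, 1.379]
contact_force: [-6.8, -0.7, 20.3]
grip_width: 0.4
finger_force: 10.1
```

The hard stop is reached: force jumped to 20 N and the tool stopped moving. Releasing slowly.

Request:
step_arm --targets '[0,0,0,-0.03,0,0,0,0,0,0,-0.07,0,0,0,0,0,0,-0.11,0,0,0,0,0,0,-0.15,0,0,0,0,0,0,-0.19,0,0,0,0,0,0,-0.23,0,0,0,0,0,0,-0.27,0,0,0,0,0,0,-0.31,0,0,0,0,0,0,-0.35,0,0,0,0,0,0,-0.5,0,0,0,0,0,0,-1,0,0,0,0,0,0,-1,0,0,0,0,0,0,-1,0,0,0]'

```text
time: 7.1
tool_pos: [475.3, 30.9, 168.2]
tcp_rot: [-3.141, 0.0, 1.378]
contact_force: [-0.4, 0.5, -0.5]
grip_width: 0.5
finger_force: 0.0
```

```bash
cat > look.py <<'E'
from h import *
import sys
np.set_printoptions(precision=1,suppress=True)
for n in("scene","side"):
    p,d=bot.capture(n);cv2.imwrite(f"pics/{n}{sys.argv[1]}.png",p);W=cloud(n,d)
    hsv=cv2.cvtColor(p,cv2.COLOR_BGR2HSV)
    m=((hsv[...,0]<28)&(hsv[...,1]>90)&(hsv[...,2]>90)&(W[...,0]>450)&(abs(W[...,1]+100)<250)&(W[...,2]<60)&(W[...,0]<700)).astype(np.uint8)
    k,l,s,c=cv2.connectedComponentsWithStats(m)
    for i in range(1,k):
        if s[i,4]>15: print(n,c[i],s[i,4],W[l==i].mean(0),"ray z8",ray(n,*c[i],8))
E
python3 look.py 1
```

```text
scene [260.4 243.1] 168 [529.1  33.1  24.4] ray z8 [516.1  30.6]
scene [251.1 282.3] 289 [602.3  33.2   8.1] ray z8 [602.3  33.2]
side [277.9 195.6] 42 [533.3  42.   24.4] ray z8 [540.3  64.1]
side [309.  200.5] 126 [602.2  32.2   8.3] ray z8 [602.3  32.4]
```

View pics/side1.png

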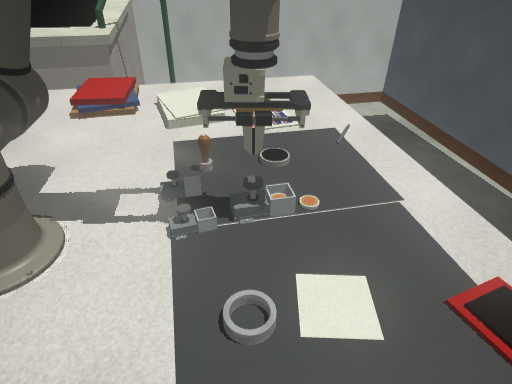

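The side view shows one medal out at (309,200), which is world (602,33). The plunger is back up and the rest of the pile is in the magazine. Next I'll place the slightly open fingers behind the medal.

Request:
step_arm --targets '[0.3,0.35,0.5,0,0,0,0,0.3,0.7,1,0,0,0,0,0.3,0.71,1,0,0,0,0]'

```text
time: 7.58
tool_pos: [589.7, 82.8, 166.1]
tcp_rot: [-3.14, -0.0, 1.379]
contact_force: [-0.7, 0.5, 0.1]
grip_width: 25.0
finger_force: 0.0
```

Request:
step_arm --targets '[0.3,0,0.24,0,0,0,0,0.3,0,0.24,0.5,0,0,0,0.3,0,0.24,1,0,0,0,0.3,0,0.24,1,0,0,0]'

```text
time: 8.07
tool_pos: [607.1, 76.5, 64.2]
tcp_rot: [-3.131, 0.002, 1.377]
contact_force: [-1.0, 0.3, 0.1]
grip_width: 27.8
finger_force: 0.0
```

```bash
python3 look.py 2; python3 -c "
from h import *
o=bot.get_obs();print(o['tool_pos'],o['tcp_rot'],o['grip_width'],o['contact_force'])"
```

```text
scene [254.6 241.2] 39 [527.4  22.   24.3] ray z8 [514.3  19.1]
side [278.  195.6] 43 [533.6  42.1  24.4] ray z8 [540.6  64.2]
side [309.  200.5] 127 [602.1  32.2   8.3] ray z8 [602.3  32.6]
[611.04913844  76.65730991  69.33404999] [-3.14123476e+00 -5.92491632e-07  1.37740618e+00] 27.72589042078462 [ 0.85550527 -1.17864784  0.67306294]
```

Request:
step_arm --targets '[0.3,0,0,0.2,0,0,0,0.3,0,0,0.4,0,0,0,0.3,0,0,0.4,0,0,0,0.3,-0.04,0,0.4,0,0,0,0.3,-0.08,0,0.4,0,0,0,0.3,-0.12,0,0.4,0,0,0,0.3,-0.16,0,0.4,0,0,0,0.3,-0.2,0,0.4,0,0,0,0.3,-0.26,0,0.4,0,0,0,0.3,-0.34,0,0.4,0,0,0,0.3,-0.42,0,0.4,0,0,0,0.3,-0.5,0,0.4,0,0,0,0.3,-0.58,0,0.4,0,0,0,0.3,-0.66,0,0.4,0,0,0,0.3,-0.74,0,0.4,0,0,0,0.3,-0.82,0,0.4,0,0,0,0.3,-0.88,0,0.4,0,0,0,0.3,-0.94,0,0.4,0,0,0,0.3,-1,0,0.4,0,0,0]'

```text
time: 10.55
tool_pos: [591.8, -21.6, 28.7]
tcp_rot: [3.142, -0.0, 1.378]
contact_force: [-0.5, 0.3, 0.4]
grip_width: 27.6
finger_force: 0.1
```

```bash
python3 look.py 3
```

```text
scene [260.3 242.9] 161 [528.6  32.8  24.2] ray z8 [515.6  30.3]
side [315.4 224.7] 161 [586.8 -48.6   8.4] ray z8 [587.  -48.3]
```

View pics/side3.png

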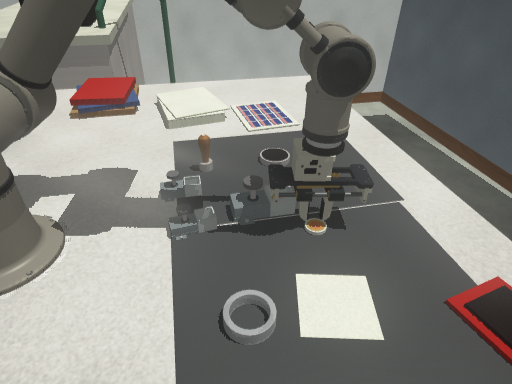

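The medal sits centred between the fingertips at (316,226), with 184 mm still to push.

Request:
step_arm --targets '[0.3,-0.04,0,0,0,0,0,0.3,-0.1,0,0,0,0,0,0.3,-0.18,0,0,0,0,0,0.3,-0.26,0,0,0,0,0,0.3,-0.34,0,0,0,0,0,0.3,-0.42,0,0,0,0,0,0.3,-0.5,0,0,0,0,0,0.3,-0.58,0,0,0,0,0,0.3,-0.66,0,0,0,0,0,0.3,-0.74,0,0,0,0,0,0.3,-0.82,0,0,0,0,0,0.3,-0.9,0,0,0,0,0,0.3,-0.96,0,0,0,0,0,0.3,-1,0,0,0,0,0]'

```text
time: 12.4
tool_pos: [572.6, -119.9, 28.7]
tcp_rot: [-3.142, -0.0, 1.377]
contact_force: [-0.2, -0.1, 0.5]
grip_width: 27.4
finger_force: 0.1
```

Request:
step_arm --targets '[0.3,-0.04,0,0,0,0,0,0.3,-0.1,0,0,0,0,0,0.3,-0.18,0,0,0,0,0,0.3,-0.26,0,0,0,0,0,0.3,-0.34,0,0,0,0,0,0.3,-0.42,0,0,0,0,0,0.3,-0.5,0,0,0,0,0,0.3,-0.58,0,0,0,0,0,0.3,-0.66,0,0,0,0,0,0.3,-0.74,0,0,0,0,0,0.3,-0.79,0,0,0,0,0,0.3,-0.82,0,0,0,0,0,0.3,-0.84,0,0,0,0,0,0.3,-0.84,0,0,0,0,0]'

```text
time: 14.15
tool_pos: [556.5, -201.9, 28.7]
tcp_rot: [-3.142, -0.0, 1.378]
contact_force: [0.4, -0.3, -0.9]
grip_width: 27.7
finger_force: 0.0
```

```bash
python3 look.py 4
```

```text
scene [260.3 243. ] 164 [529.   32.9  24.4] ray z8 [515.9  30.4]
side [277.8 195.6] 44 [533.2  41.9  24.3] ray z8 [540.2  64. ]
side [334.8 300.1] 340 [ 551.6 -228.3    8.3] ray z8 [ 551.7 -228.2]
```

The medal is at (552,-228), within 2 mm of the card centre. Now backing off and lifting clear.

Request:
step_arm --targets '[0.3,0.08,0,0,0,0,0,0.3,0.25,0,0,0,0,0,0.3,0.3,0,-0.3,0,0,0,0.3,0.3,0,-0.9,0,0,0,0.3,0.5,0,-1,0,0,0]'

```text
time: 14.88
tool_pos: [568.4, -152.9, 133.0]
tcp_rot: [3.134, 0.002, 1.377]
contact_force: [0.2, -0.2, -0.2]
grip_width: 27.6
finger_force: 0.0
```

Request:
step_arm --targets '[0.3,0.4,0,-0.5,0,0,0,0.3,0.7,0,-0.9,0,0,0,0.3,0.7,0,-0.9,0,0,0,0.3,0.7,0,-0.9,0,0,0]'

```text
time: 15.38
tool_pos: [579.0, -83.1, 217.5]
tcp_rot: [-3.14, -0.0, 1.379]
contact_force: [-0.2, 0.4, -0.4]
grip_width: 27.6
finger_force: 0.0
```

```bash
python3 look.py 5
```

```text
scene [124.8 232.9] 192 [ 551.8 -227.1    8.1] ray z8 [ 551.9 -227.1]
scene [260.3 243. ] 166 [529.   32.9  24.3] ray z8 [516.   30.4]
side [277.8 195.6] 44 [533.4  42.3  24.1] ray z8 [540.2  64. ]
side [334.7 300.1] 340 [ 551.5 -228.3    8.3] ray z8 [ 551.6 -228.2]
```

View pics/side5.png

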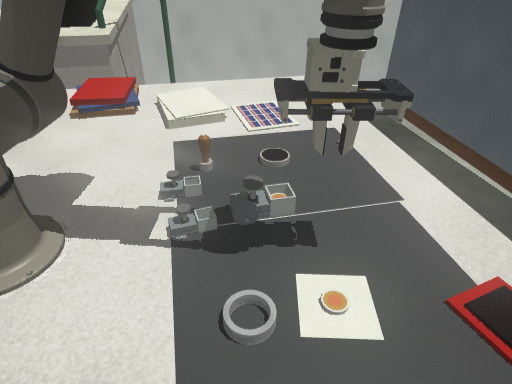

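The medal is on the card at (335,301), the hand is clear, and the tin, stamp and tape roll have not moved.

```bash
python3 -c "
from plant import bot
print(bot.close_job())"
```

```text
the job is handed in; nothing more can be done
None
```

Job handed in at about 15.5 s: one full plunger press fed one medal, which was pushed along the table to within about 2 mm of the card's centre, and the final picture shows the other things undisturbed and the hand clear.

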